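Sort out the mixed-up lock repair trays

TASK

The parts of the repair job have been put back in each other's trays. Get every part upright into the middle of its own tray (black lock module in the red tray, steel spring latch in the blue, pewter hinge knuckle in the yellow, green screw tin in the green), using the empty white tray to park a part while you swap and leaving it empty at the end. Never put a part down on the bench itself, and leave the key stand where it is.

Things in the scene. Friction and masses are not known exactly. Their poses are not given: they have to be found in the camera images.
- lock_module: loose matte black suitcase lock module, a plain block 56 (x) x 36 (y) x 32 (z) mm with three steel number wheels and a round red sticker on top, 130 to 250 g; grip it across y (36 mm). Its origin is at the centre of its underside, z up; it stands upright in one of the trays at the start.
- spring_latch: loose polished steel spring latch, a block 46 (x) x 26 (y) x 30 (z) mm with a fixed stub bolt (14 mm wide) that stands out 11 mm at its +x end and a round blue sticker on top, 140 to 280 g; grip it across y (26 mm). Its origin is at the centre of its underside, z up; it stands upright in one of the trays at the start. The origin is that of the block without the bolt.
- hinge_knuckle: loose pewter-grey hinge knuckle: a base 48 (x) x 24 (y) x 18 (z) mm whose top is rounded off by a barrel of 24 mm diameter lying along x, 30 mm high in all, dark rings round the barrel and a round yellow sticker on top, 120 to 240 g; grip it across y (24 mm). Its origin is at the centre of its underside, z up; it stands upright in one of the trays at the start.
- screw_tin: loose closed round screw tin in green enamel, 42 mm diameter, 32 mm high, with a thin steel band, 100 to 200 g; grip it across its diameter at any yaw. Its origin is at the centre of its underside, z up; it stands upright in one of the trays at the start.
- red_tray: fixed square red enamelled metal tray, 110 x 110 mm outside, 100 x 100 mm inside; the floor's upper side lies 5 mm and the top of the low lip 9 mm above the bench. Origin: centre of the underside, on the bench; z up, x and y along the sides. Home of the lock module.
- blue_tray: fixed square blue enamelled metal tray, 110 x 110 mm outside, 100 x 100 mm inside; the floor's upper side lies 5 mm and the top of the low lip 9 mm above the bench. Origin: centre of the underside, on the bench; z up, x and y along the sides. Home of the spring latch.
- yellow_tray: fixed square yellow enamelled metal tray, 110 x 110 mm outside, 100 x 100 mm inside; the floor's upper side lies 5 mm and the top of the low lip 9 mm above the bench. Origin: centre of the underside, on the bench; z up, x and y along the sides. Home of the hinge knuckle.
- green_tray: fixed square green enamelled metal tray, 110 x 110 mm outside, 100 x 100 mm inside; the floor's upper side lies 5 mm and the top of the low lip 9 mm above the bench. Origin: centre of the underside, on the bench; z up, x and y along the sides. Home of the screw tin.
- white_tray: fixed square white enamelled metal tray, 110 x 110 mm outside, 100 x 100 mm inside; the floor's upper side lies 5 mm and the top of the low lip 9 mm above the bench. Origin: centre of the underside, on the bench; z up, x and y along the sides. The spare tray: empty at the start and at the end.
- key_stand: loose beechwood stand, 45 (x) x 150 (y) x 35 (z) mm, with four brass keys standing firmly in its slots up to 79 mm above the bench; bystander on the robot's left. Origin: centre of its underside.
Not all that is in view belongs to the job. What is shaped like the spring_latch but pink is not meant.

How it is judged:
At the end, for the whole second after the job is handed in: Each of the four parts stands upright (within 7 degrees), at rest and released on the floor of its own tray, its centre within 15 mm (horizontally) of the tray's centre: lock module in red, spring latch in blue, hinge knuckle in yellow, screw tin in green; so the white tray is empty (horizontal distance between lock_module and red_tray below 0.015 m and z of lock_module in the frame of red_tray between 0.002 and 0.0085 m and angle between each of lock_module, spring_latch, hinge_knuckle, screw_tin's own z axis and vertical below 0.12 rad and linear speed of each of lock_module, spring_latch, hinge_knuckle, screw_tin below 0.02 m/s and angular speed of each of lock_module, spring_latch, hinge_knuckle, screw_tin below 0.2 rad/s and horizontal distance between spring_latch and blue_tray below 0.015 m and z of spring_latch in the frame of blue_tray between 0.002 and 0.0085 m and horizontal distance between hinge_knuckle and yellow_tray below 0.015 m and z of hinge_knuckle in the frame of yellow_tray between 0.002 and 0.0085 m and horizontal distance between screw_tin and green_tray below 0.015 m and z of screw_tin in the frame of green_tray between 0.002 and 0.0085 m); the robot touches nothing.
It fails at once if a part is put down on the bench itself (height (world z) of any of lock_module, spring_latch, hinge_knuckle, screw_tin below 0.0025 m).
It fails at once if the key stand is moved more than 10 mm or tipped (distance of key_stand from where it was at the start of the episode above 0.01 m or angle between key_stand's own z axis and vertical above 0.2 rad).
It also fails if it takes over 128 s, if anything falls off the work surface, if the arm or the gripper's body presses on something with over 40 N, if the wrist force passes 120 N, or if a joint passes its speed limit or range.

ROBOT

A 7-joint arm with a two-finger parallel gripper is mounted at the origin on the work surface. World frame = base frame: x ahead of the robot, y to its left, z up, the work surface at z = 0. Lengths are in m, angles in rad, forces in N, time in s.
With the tool pointing down it reaches from about 0.35 to 0.9 m from the base axis. Payload 7.2 kg.
Tool frame: the origin (TCP) lies on the front face of the gripper's body, between the roots of the fingers; the fingertips stand 73 mm ahead of it and the grasp point (between the pads) lies ctrl.hold_point_z ahead of it (ctrl.hold_point_z is the distance from the TCP to the grasp point, in m); z points along the fingers, y is the line along which they close (so a half turn about z gives the same grasp; the last joint's range is limited). The gripper opens to 85 mm and grips with 20 to 120 N. Pads are 22 mm wide; open, the fingers measure 114 mm over their backs; the gripper's body (76 mm by 85 mm) begins 54 mm behind the grasp point. The pads swing forward as they close: fully open they stand 13 mm farther back than shut.
Start: joints at [1.146, 0.411, -0.013, 1.596, 0.006, 1.134, -0.082], TCP at [0.218, -0.586, 0.304] pointing down, gripper open.
Joint ranges: [-2.95, 2.95], [-0.29, 1.99], [-1.47, 1.44], [0.14, 2.54], [-1.03, 4.17], [0.13, 1.85], [-2.86, 2.86]. Speed limits (rad/s): [2.39, 2.39, 3.01, 3.01, 3.14, 3.14, 3.14].

INTERFACE

Orientations are given as a 3x3 rotation matrix whose columns are the frame's x, y, z axes.
In Python, from cell import monitor, snapshot, get_calibration, job, ctrl gives the robot as it stands.
- The arm moves only by the tool send_rows, never from a script. Its argument "series" is a list of rows, each a list of 3 entries, a list of its own where there are three numbers: the closure, from 0 (fully open) to 1 (shut), then the shift along the tool's x, y, z normalised to -1 to 1, where 1 is 0.1 m, then the turn about the tool's z normalised to -1 to 1, where 1 is 2 pi rad. In form: [[fingers, [x, y, z], twist], ...]. A call has 1 to 20 rows; each row is the pose to reach, as a shift and turn from the pose commanded when the call began, along the tool's axes at that moment, turning the shorter way round; what a row does not reach only later rows make up. A row lasts 1/12 s, in which the tool goes at most 41.7 mm and 7.16 degrees, less where a joint would pass 70% of its speed; a pose out of reach is approached as far as the arm can. A call with a number of a shift or a turn outside -1 to 1 is refused whole. A call with a gripper value outside its range is refused whole. The fingers move at their own pace and stop on an object; the grip force is fixed at half the most. Time passes only in rows, so rows that repeat a pose let the fingers close. It gives the time, the measured TCP pose, the force, the opening and the grip force at its end, in the units of the state.
- monitor.get_obs(): the state, without advancing time (a new reading comes with each control period).
- snapshot(name): name is "side" or "top"; returns the picture (480x640x3 uint8, red, green, blue); there is no depth.
- get_calibration(name): a dict with "mtx" (3x3 intrinsics, pixels), "R" (3x3) and "t" (3): a world point X has camera coordinates R X + t. Camera axes: x right, y down, z forward; pixel columns grow to the right and rows downward; lengths in m; the calibration is good to about 2 mm. A picture is of the moment at which its call begins. get_calibration takes no time and is no camera call.
- job.finish_job(): hands the job in; it is judged then, once.
The state is a dict: "t": time; "joint_pos": joint angles; "joint_velocities": joint speeds; "joint_torque": joint torques, N m; "position": TCP position; "ee_rot": TCP orientation; "contact_force": force on the tool from outside, world axes, zero at the start; "ft_torque": the same for the moment, N m; "grip_width": finger opening in m; "gripper_force": force on a finger pad.
Only numpy, scipy, OpenCV 4.12 (cv2) and the standard library are available. Lean on these libraries where they do the work, as an engineer would, in place of code of your own. Each camera call takes 0.05 s, during which the arm holds its last target. There are 200 camera calls.

## Working session

There is one attempt and no reset: what is moved stays moved. The work goes in short steps, Python scripts to look and compute and a tool call to move; the robot and the scene stay as the last step left them, time stands still between calls to the robot, and variables do not carry over. Pictures are saved under pics/ and viewed, at most 14 in all, crops included, and the job is handed in when it is done.

Besides the shell and the picture viewer there is one more tool, called after ">>>" as a command line: name --argument value ..., lists and objects as JSON in quotes. send_rows: Moves the arm, as the interface text tells. Scaled input: -1 to 1 covers 0.1 m each way for a shift and 2 pi rad each way for a turn. Its arguments: {"type":"object","properties":{"series":{"type":"array"}},"required":["series"]}

```bash
ls; mkdir -p pics; python3 - <<'E'
from cell import monitor,snapshot,get_calibration,ctrl
import cv2
o=monitor.get_obs()
for k in('t','position','ee_rot','grip_width','joint_pos'):print(k,o[k])
print(ctrl.hold_point_z)
for n in('top','side'):
    cv2.imwrite(f'pics/{n}0.png',snapshot(n)[:,:,::-1]);c=get_calibration(n);print(n,c)
E
```

```text
pics
t 0.0
position [ 0.21812271 -0.58528548  0.30303718]
ee_rot [[ 9.37003093e-01  3.49320388e-01 -6.86080913e-04]
 [ 3.49321045e-01 -9.37001851e-01  1.52930701e-03]
 [-1.08640966e-04 -1.67262790e-03 -9.99998595e-01]]
grip_width 0.08575191427611115
joint_pos [ 1.14582423  0.41192166 -0.0127273   1.59704934  0.00559502  1.13433334
 -0.08216235]
0.0539
top {'mtx': array([[520.13867436,   0.        , 308.31178775],
       [  0.        , 520.13867436, 235.21748521],
       [  0.        ,   0.        ,   1.        ]]), 'R': array([[ 0.05107694, -0.99868788, -0.00369587],
       [-0.97561253, -0.04910505, -0.21393663],
       [ 0.21347443,  0.01453297, -0.97684055]]), 't': array([0.07227894, 0.48762545, 0.8694362 ])}
side {'mtx': array([[544.34061217,   0.        , 326.60592205],
       [  0.        , 544.34061217, 237.75239658],
       [  0.        ,   0.        ,   1.        ]]), 'R': array([[-0.84203529, -0.53927831, -0.01246863],
       [-0.35066687,  0.56480687, -0.74701134],
       [ 0.40988938, -0.62463758, -0.66469436]]), 't': array([0.4496296 , 0.14077252, 0.97192356])}
```

View pics/top0.png

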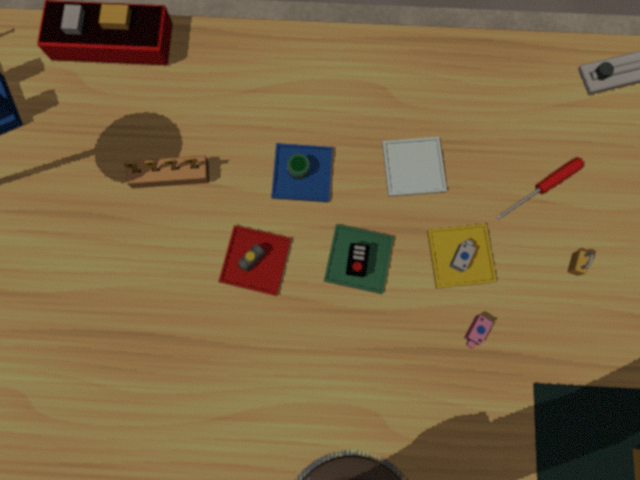

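View pics/side0.png

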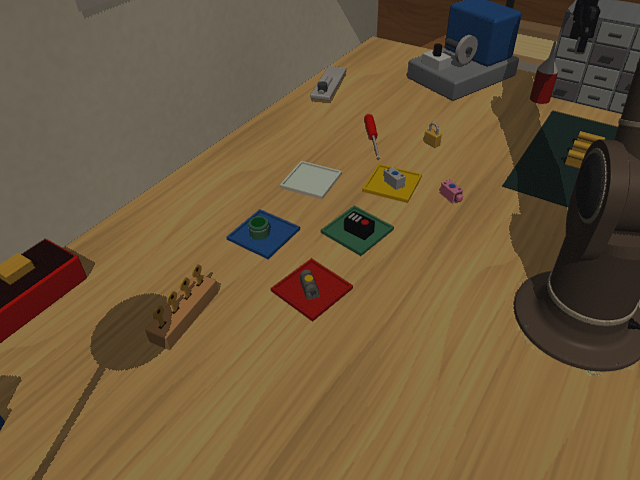

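The top view shows the tin (300,167) in blue, the hinge (253,257) in red, the lock (358,260) in green, the steel latch (464,255) in yellow, and the white tray (415,167) empty. These could be mistaken for the latch: the pink latch (481,330), which is a decoy because of its colour, and the brass padlock (583,262), which isn't in the job. I choose the steel latch in the yellow tray. Next I measure and check with a close crop.

```bash
cat > h.py <<'E'
import numpy as np,cv2
from cell import monitor,snapshot,get_calibration,ctrl
def ray(n,uv,z):
    c=get_calibration(n);d=c['R'].T@np.linalg.solve(c['mtx'],[uv[0],uv[1],1]);o=-c['R'].T@c['t']
    return (o+d*(z-o[2])/d[2])[:2]
def pix(n,X):
    c=get_calibration(n);p=c['mtx']@(c['R']@np.array(X)+c['t']);return p[:2]/p[2]
HSV={'red':((0,150,60),(6,255,255)),'blue':((105,120,50),(125,255,255)),'yellow':((20,140,90),(32,255,255)),'green':((60,60,30),(92,255,255)),'white':((0,0,150),(180,40,255))}
def tray(n,img,name,guess,r=60):
    hsv=cv2.cvtColor(img,cv2.COLOR_RGB2HSV);m=cv2.inRange(hsv,*map(np.array,HSV[name]))
    if name=='red':m|=cv2.inRange(hsv,np.array((174,150,60)),np.array((180,255,255)))
    w=np.zeros_like(m);cv2.circle(w,tuple(int(v) for v in guess),r,255,-1);m&=w
    cs,_=cv2.findContours(m,cv2.RETR_EXTERNAL,cv2.CHAIN_APPROX_NONE);c=max(cs,key=cv2.contourArea)
    P=np.array([ray(n,p[0],0.008) for p in cv2.convexHull(c)],np.float32)
    return cv2.minAreaRect(P*1000)
E
python3 - <<'E'
from h import *
G={'red':(256,259),'blue':(303,172),'yellow':(462,255),'green':(360,258),'white':(415,167)}
S={'red':(312,289),'blue':(263,233),'yellow':(392,182),'green':(357,230),'white':(310,178)}
t=cv2.imread('pics/top0.png')[:,:,::-1];s=cv2.imread('pics/side0.png')[:,:,::-1]
for k in G:print(k,*[[np.round(v,1) for v in tray(n,i,k,g[k],r)] for n,i,g,r in(('top',t,G,50),('side',s,S,50))])
def crop(i,x,y,w=32):return cv2.resize(i[y-w:y+w,x-w:x+w],(400,300-0) if 0 else (390,390),interpolation=cv2.INTER_CUBIC)
P=[(300,167),(253,257),(358,260),(464,255)]
a=[cv2.resize(t[y-24:y+24,x-32:x+32],(400,300),interpolation=cv2.INTER_CUBIC) for x,y in P]
cv2.imwrite('pics/crop0.png',np.vstack([np.hstack(a[:2]),np.hstack(a[2:])])[:,:,::-1])
P=[(259,228),(309,284),(359,224),(395,178)]
a=[cv2.resize(s[y-24:y+24,x-32:x+32],(400,300),interpolation=cv2.INTER_CUBIC) for x,y in P]
cv2.imwrite('pics/crop1.png',np.vstack([np.hstack(a[:2]),np.hstack(a[2:])])[:,:,::-1])
E
```

```text
red [array([442.6, 193.7]), array([108.6, 108.8]), np.float64(79.5)] [array([439.6, 199.9]), array([113.7, 113.6]), np.float64(79.5)]
blue [array([616.6, 116.2]), array([106.3, 107.1]), np.float64(88.8)] [array([612.9, 122.9]), array([113.4, 113.6]), np.float64(88.9)]
yellow [array([ 470.1, -186. ]), array([113.1, 114. ]), np.float64(8.6)] [array([ 467.4, -179.3]), array([113.9, 124.2]), np.float64(8.8)]
green [array([454.9,   2.6]), array([106. , 106.8]), np.float64(80.4)] [array([451.8,   9.8]), array([114., 113.]), np.float64(80.5)]
white [array([637.6, -98. ]), array([96. , 92.2]), np.float64(7.4)] [array([580.9, -49.9]), array([0., 0.]), np.float64(0.0)]
```

View pics/crop0.png

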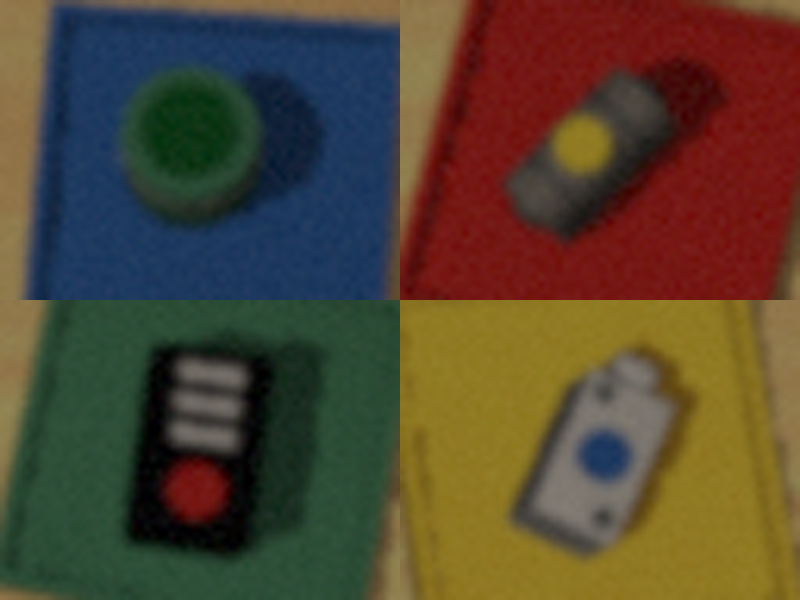

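View pics/crop1.png

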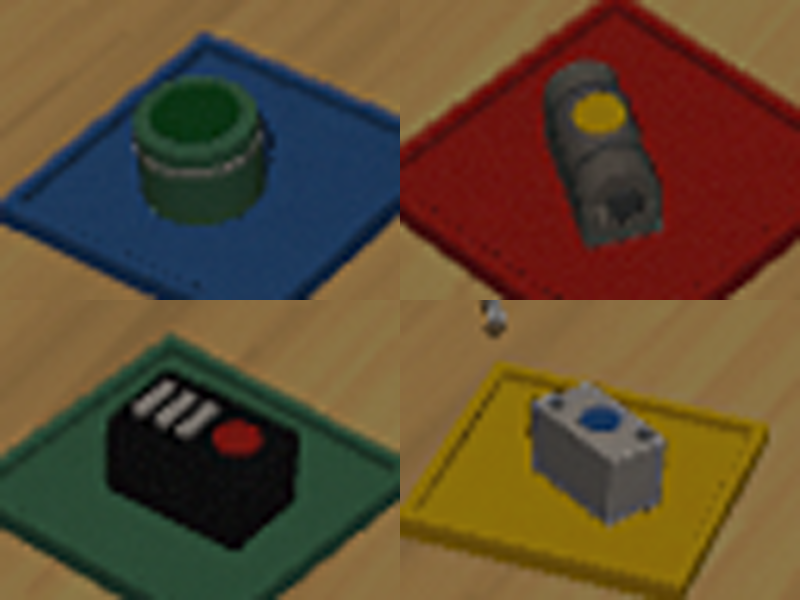

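The crops confirm the identities: upright black lock with red sticker, steel latch with blue sticker, hinge with yellow sticker, and the green tin. The side camera sees the outer wall of the tray lips, which explains its bias toward the camera. Next I measure the parts.

```bash
cat >> h.py <<'E'
def blob(img,lo,hi,g,r):
    hsv=cv2.cvtColor(img,cv2.COLOR_RGB2HSV);m=cv2.inRange(hsv,np.array(lo),np.array(hi))
    w=np.zeros_like(m);cv2.circle(w,g,r,255,-1);m&=w
    cs,_=cv2.findContours(m,cv2.RETR_EXTERNAL,cv2.CHAIN_APPROX_NONE);c=max(cs,key=cv2.contourArea)
    M=cv2.moments(m*1,True);return np.array([M['m10'],M['m01']])/M['m00'],c,int(M['m00'])
def tri(a,b):
    A=[];y=[]
    for n,uv in(('top',a),('side',b)):
        c=get_calibration(n);P=c['mtx']@np.c_[c['R'],c['t']]
        for i in(0,1):r=uv[i]*P[2]-P[i];A.append(r[:3]);y.append(-r[3])
    return np.linalg.lstsq(np.array(A),np.array(y),rcond=None)[0]
E
python3 - <<'E'
from h import *
np.set_printoptions(precision=4,suppress=True)
t=cv2.imread('pics/top0.png')[:,:,::-1].copy();s=cv2.imread('pics/side0.png')[:,:,::-1].copy()
B={'hinge':((20,120,80),(32,255,255),(250,256),9,(309,278),8,.035),
'latch':((100,100,50),(125,255,255),(464,256),9,(395,174),8,.035),
'lock':((0,120,70),(8,255,255),(358,267),9,(366,224),9,.037),
'tin':((50,200,20),(75,255,120),(299,164),14,(259,222),12,.037),
'wheels':((0,0,90),(180,70,255),(359,252),11,(355,219),9,.037)}
for k,(lo,hi,g,r,g2,r2,z) in B.items():
    a,_,n=blob(t,lo,hi,g,r);b,_,n2=blob(s,lo,hi,g2,r2)
    print(k,a,n,b,n2,'top',ray('top',a,z),'side',ray('side',b,z),'tri',tri(a,b))
for k,lo,hi,g,r in(('latch',(0,0,95),(180,70,255),(464,255),24),('hinge',(0,0,20),(180,110,140),(253,257),22),('lock',(0,0,0),(180,255,32),(357,260),22)):
    _,c,n=blob(t,lo,hi,g,r);P=np.array([ray('top',p[0],.03) for p in cv2.convexHull(c)],np.float32)*1000
    rc=cv2.minAreaRect(P);print(k,n,rc);bx=cv2.boxPoints(rc);print(bx)
    v=cv2.fitEllipse(np.array([ray('top',p[0],.03)*1000 for p in c],np.float32));print('ell',v)
E
```

```text
hinge [249.75   255.7632] 76 [308.3061 277.7755] 49 top [0.4443 0.2002] side [0.4435 0.203 ] tri [0.445  0.2006 0.032 ]
latch [464.1351 255.2973] 37 [394.6316 172.7368] 19 top [ 0.4645 -0.1835] side [ 0.4631 -0.18  ] tri [ 0.4652 -0.1845  0.0316]
lock [357.0156 265.9375] 64 [364.3871 221.5161] 31 top [0.4352 0.0076] side [0.4345 0.0104] tri [0.4359 0.0075 0.0343]
tin [297.7705 163.4754] 61 [257.6575 221.8767] 73 top [0.6223 0.1237] side [0.6208 0.1272] tri [0.6237 0.1239 0.0333]
wheels [358.6508 252.2698] 63 [354.2059 216.8235] 34 top [0.4601 0.0055] side [0.46   0.0083] tri [0.4611 0.0055 0.0344]
latch 322 ((468.2498474121094, -186.15054321289062), (25.30767250061035, 53.7403678894043), 65.98597717285156)
[[ 438.5558 -186.774 ]
 [ 487.6447 -208.6442]
 [ 497.9439 -185.527 ]
 [ 448.855  -163.6569]]
ell ((465.4337463378906, -184.99232482910156), (26.440837860107422, 57.10565185546875), 66.12594604492188)
hinge 271 ((442.28729248046875, 198.1334686279297), (23.79621124267578, 52.05012512207031), 51.280364990234375)
[[414.5397 205.1293]
 [455.1501 172.5714]
 [470.0349 191.1376]
 [429.4245 223.6955]]
ell ((442.59808349609375, 198.4789276123047), (24.64169692993164, 55.113624572753906), 49.885009765625)
lock 359 ((448.9376525878906, 5.8419342041015625), (36.29500961303711, 59.66720962524414), 83.99813842773438)
[[417.3701  -9.0867]
 [476.7102 -15.3255]
 [480.5052  20.7705]
 [421.1651  27.0094]]
ell ((449.42596435546875, 5.773714065551758), (36.61956024169922, 64.65552520751953), 82.51495361328125)
```

>>> send_rows --series '[[0, [0.3, -0.24, 0.1], 0], [0, [0.6, -0.48, 0.2], 0], [0, [0.9, -0.7, 0.3], 0], [0, [1, -0.8, 0.4], 0], [0, [1, -0.8, 0.4], 0]]'

```text
t: 0.52
position: [0.2863, -0.4712, 0.2619]
ee_rot: [[0.935, 0.355, -0.001], [0.355, -0.935, 0.005], [0.001, -0.005, -1.0]]
contact_force: [0.2, 0.4, -0.6]
grip_width: 0.0853
gripper_force: 0.0
```

>>> send_rows --series '[[0.2, [0.3, -0.24, 0.1], 0], [0.3, [0.6, -0.48, 0.2], 0], [0.3, [0.9, -0.7, 0.3], 0], [0.3, [1, -0.8, 0.4], 0], [0.3, [1, -0.8, 0.4], 0]]'

```text
t: 0.93
position: [0.3511, -0.3624, 0.2223]
ee_rot: [[0.935, 0.354, -0.001], [0.354, -0.935, 0.003], [-0.0, -0.003, -1.0]]
contact_force: [0.3, -0.8, 0.2]
grip_width: 0.0593
gripper_force: 0.0
```

>>> send_rows --series '[[0.3, [0.3, -0.24, 0.1], 0.02], [0.3, [0.6, -0.48, 0.2], 0.04], [0.3, [0.9, -0.7, 0.3], 0.06], [0.3, [1, -0.8, 0.4], 0.08], [0.3, [1, -0.8, 0.4], 0.1], [0.3, [1, -0.8, 0.4], 0.123], [0.3, [1, -0.8, 0.4], 0.123], [0.3, [1, -0.8, 0.4], 0.123]]'

```text
t: 1.6
position: [0.4155, -0.2575, 0.1841]
ee_rot: [[0.913, -0.408, -0.0], [-0.408, -0.913, -0.001], [0.0, 0.001, -1.0]]
contact_force: [-0.3, 0.8, -0.2]
grip_width: 0.0599
gripper_force: 0.0
```

```bash
cat > go.py <<'E'
# usage: go.py x y tcp_z yaw_deg -> shift (tool axes, in units) and twist
import sys
from h import *
x,y,z,yaw=map(float,sys.argv[1:5]);o=monitor.get_obs();R=np.array(o['ee_rot']);p=np.array(o['position'])
cur=np.degrees(np.arctan2(R[1,0],R[0,0]));d=(cur-yaw+90)%180-90
print('t %.2f'%o['t'],'p',p.round(4),'yaw %.1f'%cur,'open %.4f'%o['grip_width'],'F',np.round(o['contact_force'],1),'j',np.round(o['joint_pos'],2)[[0,6]])
print('shift',(R.T@(np.array([x,y,z])-p)/.1).round(3),'twist %.3f'%(d/360))
E
python3 go.py .464 -.182 .08 -24
```

```text
t 1.60 p [ 0.4155 -0.2575  0.1841] yaw -24.1 open 0.0599 F [-0.3  0.8 -0.2] j [ 0.47 -1.54]
shift [ 0.135 -0.889  1.04 ] twist -0.000
```

>>> send_rows --series '[[0.3, [0.05, -0.3, 0.1], 0], [0.3, [0.1, -0.6, 0.2], 0], [0.3, [0.135, -0.88, 0.3], 0], [0.3, [0.135, -0.89, 0.4], 0], [0.3, [0.135, -0.89, 0.6], 0], [0.3, [0.135, -0.89, 0.8], 0], [0.3, [0.135, -0.89, 0.95], 0], [0.3, [0.135, -0.89, 1.0], 0], [0.3, [0.135, -0.89, 1.0], 0]]'

```text
t: 2.35
position: [0.4631, -0.181, 0.0829]
ee_rot: [[0.915, -0.404, -0.002], [-0.404, -0.915, 0.0], [-0.002, 0.001, -1.0]]
contact_force: [0.6, -0.5, 0.0]
grip_width: 0.0598
gripper_force: 0.0
```

```bash
python3 go.py .464 -.182 .08 -24; python3 - <<'E'
from h import *
s=snapshot('side');t=snapshot('top')
a=[cv2.resize(i[y-60:y+60,x-80:x+80],(400,300),interpolation=cv2.INTER_CUBIC) for i,x,y in((s,395,160),(t,464,255))]
cv2.imwrite('pics/g1.png',np.hstack(a)[:,:,::-1])
E
```

```text
t 2.35 p [ 0.4631 -0.181   0.0829] yaw -23.8 open 0.0598 F [ 0.6 -0.5  0. ] j [ 0.31 -1.75]
shift [0.013 0.005 0.028] twist 0.000
```

View pics/g1.png

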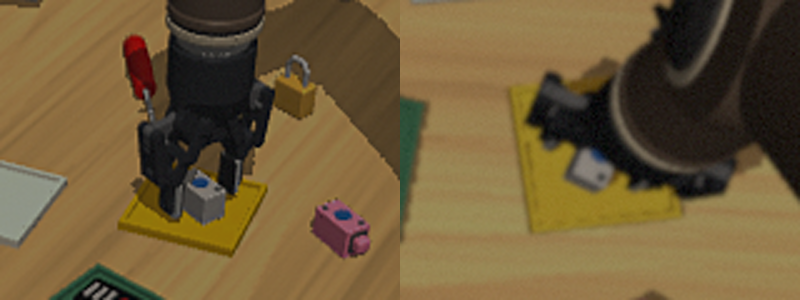

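The crop shows the fingers straddling the steel latch, with one finger on each side inside the yellow tray. I close and check the grip.

>>> send_rows --series '[[0.5, [0, 0, 0], 0], [0.7, [0, 0, 0], 0], [0.9, [0, 0, 0], 0], [1, [0, 0, 0], 0], [1, [0, 0, 0], 0], [1, [0, 0, 0], 0], [1, [0, 0, 0], 0], [1, [0, 0, 0], 0], [1, [0, 0, -0.1], 0], [1, [0, 0, -0.4], 0], [1, [0, 0, -0.8], 0], [1, [0, 0, -0.8], 0]]'

```text
t: 3.45
position: [0.4668, -0.1809, 0.1705]
ee_rot: [[0.915, -0.404, 0.009], [-0.404, -0.915, -0.003], [0.009, -0.001, -1.0]]
contact_force: [1.4, -1.0, -1.6]
grip_width: 0.0251
gripper_force: 59.3
```

```bash
python3 go.py .6375 -.0965 .083 -24
```

```text
t 3.45 p [ 0.4668 -0.1809  0.1705] yaw -23.8 open 0.0251 F [ 1.4 -1.  -1.6] j [ 0.31 -1.74]
shift [ 1.212 -1.461  0.888] twist 0.000
```

>>> send_rows --series '[[1, [0.2, -0.25, 0], 0], [1, [0.4, -0.5, 0], 0], [1, [0.6, -0.73, 0], 0], [1, [0.6, -0.73, 0], 0]]'

```text
t: 3.78
position: [0.5536, -0.1333, 0.1653]
ee_rot: [[0.917, -0.399, 0.006], [-0.399, -0.917, 0.002], [0.005, -0.004, -1.0]]
contact_force: [0.7, 0.3, -1.6]
grip_width: 0.0248
gripper_force: 59.3
```

>>> send_rows --series '[[1, [0.2, -0.25, 0], 0], [1, [0.4, -0.5, 0], 0], [1, [0.63, -0.73, 0], 0], [1, [0.63, -0.73, 0], 0], [1, [0.63, -0.73, 0], 0]]'

```text
t: 4.2
position: [0.6364, -0.0946, 0.164]
ee_rot: [[0.916, -0.402, 0.001], [-0.402, -0.916, 0.001], [0.0, -0.001, -1.0]]
contact_force: [-0.5, -0.7, -2.6]
grip_width: 0.025
gripper_force: 59.4
```

```bash
python3 go.py .6375 -.0965 .083 -24
```

```text
t 4.20 p [ 0.6364 -0.0946  0.164 ] yaw -23.7 open 0.0250 F [-0.5 -0.7 -2.6] j [ 0.11 -1.94]
shift [0.018 0.014 0.81 ] twist 0.001
```

>>> send_rows --series '[[1, [0, 0, 0.3], 0], [1, [0, 0, 0.6], 0], [1, [0, 0, 0.75], 0], [1, [0, 0, 0.8], 0], [1, [0, 0, 0.8], 0], [1, [0, 0, 0.8], 0], [0.6, [0, 0, 0.8], 0], [0.4, [0, 0, 0.8], 0], [0.3, [0, 0, 0.8], 0], [0.3, [0, 0, 0.8], 0], [0.3, [0, 0, 0.7], 0], [0.3, [0, 0, 0.4], 0], [0.3, [0, 0, 0], 0], [0.3, [0, 0, 0], 0]]'

```text
t: 5.37
position: [0.639, -0.0966, 0.172]
ee_rot: [[0.915, -0.404, 0.011], [-0.404, -0.915, -0.001], [0.01, -0.003, -1.0]]
contact_force: [2.5, -0.2, 1.1]
grip_width: 0.0599
gripper_force: 0.0
```

>>> send_rows --series '[[0.3, [-0.3, -0.2, 0], 0], [0.3, [-0.6, -0.4, 0], 0], [0.3, [-0.9, -0.6, 0], 0], [0.3, [-1, -0.65, 0], 0]]'

```text
t: 5.7
position: [0.5679, 0.0092, 0.1646]
ee_rot: [[0.917, -0.399, -0.001], [-0.399, -0.917, 0.003], [-0.002, -0.002, -1.0]]
contact_force: [-0.2, -0.5, 0.3]
grip_width: 0.0596
gripper_force: 0.0
```

>>> send_rows --series '[[0.3, [-0.3, -0.2, 0], 0], [0.3, [-0.6, -0.4, 0], 0], [0.3, [-0.9, -0.6, 0], 0], [0.3, [-1, -0.65, 0], 0]]'

```text
t: 6.03
position: [0.5026, 0.1085, 0.1646]
ee_rot: [[0.917, -0.399, -0.0], [-0.399, -0.917, 0.002], [-0.001, -0.002, -1.0]]
contact_force: [0.9, 0.1, 0.5]
grip_width: 0.0594
gripper_force: 0.0
```

>>> send_rows --series '[[0.3, [-0.3, -0.2, 0], -0.02], [0.3, [-0.6, -0.4, 0], -0.04], [0.3, [-0.9, -0.6, 0], -0.06], [0.3, [-1, -0.65, 0], -0.08], [0.3, [-1, -0.65, 0], -0.1], [0.3, [-1, -0.65, 0], -0.12], [0.3, [-1, -0.65, 0], -0.14], [0.3, [-1, -0.65, 0], -0.16], [0.3, [-1, -0.65, 0], -0.18], [0.3, [-1, -0.65, 0], -0.2], [0.3, [-1, -0.65, 0], -0.22], [0.3, [-1, -0.65, 0], -0.24], [0.3, [-1, -0.65, 0], -0.25], [0.3, [-1, -0.65, 0], -0.25]]'

```text
t: 7.2
position: [0.4404, 0.2031, 0.1644]
ee_rot: [[0.402, 0.916, 0.001], [0.916, -0.402, 0.0], [0.0, 0.001, -1.0]]
contact_force: [-0.1, 0.3, -0.5]
grip_width: 0.0597
gripper_force: 0.0
```

>>> send_rows --series '[[0.3, [0, 0, 0], -0.02], [0.3, [0, 0, 0], -0.04], [0.3, [0, 0, 0], -0.06], [0.3, [0, 0, 0], -0.08], [0.3, [0, 0, 0], -0.1], [0.3, [0, 0, 0], -0.12], [0.3, [0, 0, 0], -0.14], [0.3, [0, 0, 0], -0.16], [0.3, [0, 0, 0], -0.18], [0.3, [0, 0, 0], -0.2], [0.3, [0, 0, 0], -0.208], [0.3, [0, 0, 0], -0.208], [0.3, [0, 0, 0], -0.208]]'

```text
t: 8.28
position: [0.4401, 0.2032, 0.164]
ee_rot: [[-0.775, 0.632, 0.0], [0.632, 0.775, -0.0], [-0.0, 0.0, -1.0]]
contact_force: [-0.3, 0.4, -0.5]
grip_width: 0.0599
gripper_force: 0.0
```

```bash
python3 go.py .444 .2015 .083 141.3; python3 - <<'E'
from h import *
t=snapshot('top');cv2.imwrite('pics/t1.png',t[:,:,::-1])
E
```

```text
t 8.28 p [0.4401 0.2032 0.164 ] yaw 140.8 open 0.0599 F [-0.3  0.4 -0.5] j [ 0.11 -0.08]
shift [-0.041  0.012  0.81 ] twist -0.001
```

View pics/t1.png

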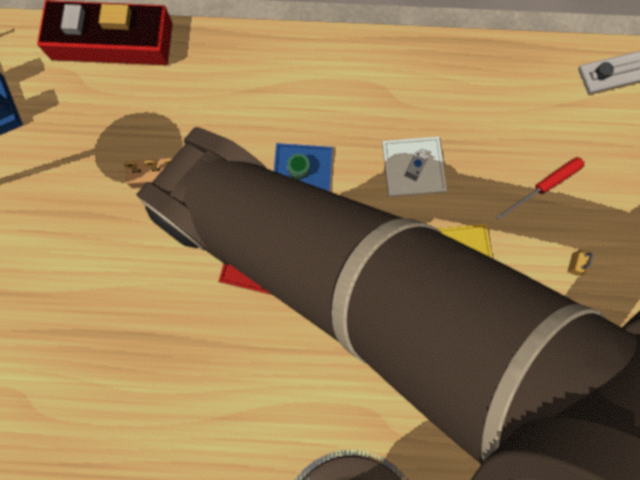

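The latch stands upright in the white tray (418,165). The arm's elbow leans toward the key stand, so I check the side view before lowering.

```bash
python3 - <<'E'
from h import *
cv2.imwrite('pics/s1.png',snapshot('side')[:,:,::-1]);print(np.round(monitor.get_obs()['joint_pos'],2))
E
```

```text
[ 0.1   0.48 -0.8   2.03  0.47  0.82 -0.08]
```

View pics/s1.png

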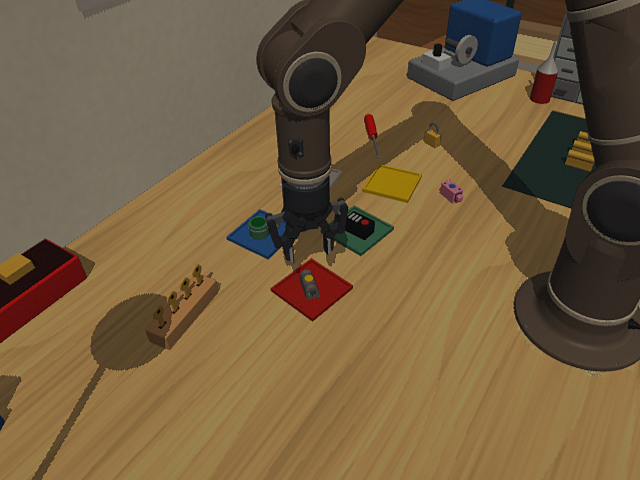

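The elbow is well above everything and the gripper hangs over the red tray, clear of the key stand (185,310). I lower and grasp the hinge.

>>> send_rows --series '[[0.3, [-0.04, 0.01, 0.2], 0], [0.3, [-0.04, 0.01, 0.5], 0], [0.3, [-0.04, 0.01, 0.75], 0], [0.3, [-0.04, 0.01, 0.83], 0], [0.3, [-0.04, 0.01, 0.83], 0], [0.5, [-0.04, 0.01, 0.83], 0], [0.7, [-0.04, 0.01, 0.83], 0], [0.9, [-0.04, 0.01, 0.83], 0], [1, [-0.04, 0.01, 0.83], 0], [1, [-0.04, 0.01, 0.83], 0], [1, [-0.04, 0.01, 0.83], 0], [1, [-0.04, 0.01, 0.83], 0], [1, [-0.04, 0.01, 0.83], 0], [1, [-0.04, 0.01, 0.75], 0], [1, [-0.04, 0.01, 0.4], 0], [1, [-0.04, 0.01, 0.03], 0], [1, [-0.04, 0.01, 0.03], 0], [1, [-0.04, 0.01, 0.03], 0]]'

```text
t: 9.88
position: [0.4447, 0.202, 0.1634]
ee_rot: [[-0.777, 0.629, 0.005], [0.629, 0.777, 0.001], [-0.003, 0.004, -1.0]]
contact_force: [0.3, -0.2, -1.7]
grip_width: 0.0228
gripper_force: 59.6
```

```bash
python3 go.py .47 -.1845 .081 141.3; python3 - <<'E'
from h import *
cv2.imwrite('pics/s2.png',cv2.resize(snapshot('side')[170:320,220:420],(600,450),interpolation=cv2.INTER_CUBIC)[:,:,::-1])
E
```

```text
t 9.88 p [0.4447 0.202  0.1634] yaw 141.0 open 0.0228 F [ 0.3 -0.2 -1.7] j [ 0.11 -0.08]
shift [-2.627 -2.847  0.821] twist -0.001
```

View pics/s2.png

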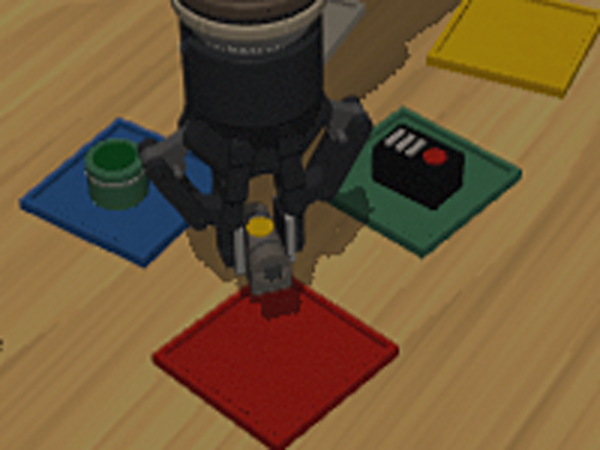

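The hinge is held level above the red tray. I carry it to yellow.

>>> send_rows --series '[[1, [-0.22, -0.24, 0], 0], [1, [-0.45, -0.48, 0], 0], [1, [-0.68, -0.72, 0], 0], [1, [-0.87, -0.95, 0], 0]]'

```text
t: 10.27
position: [0.4507, 0.0709, 0.1598]
ee_rot: [[-0.778, 0.629, -0.002], [0.629, 0.778, -0.001], [0.001, -0.002, -1.0]]
contact_force: [0.5, -0.6, -2.1]
grip_width: 0.0229
gripper_force: 59.5
```

>>> send_rows --series '[[1, [-0.22, -0.24, 0], 0], [1, [-0.45, -0.48, 0], 0], [1, [-0.68, -0.72, 0], 0], [1, [-0.87, -0.95, 0], 0]]'

```text
t: 10.6
position: [0.4586, -0.0578, 0.1599]
ee_rot: [[-0.777, 0.629, -0.002], [0.629, 0.777, -0.0], [0.001, -0.001, -1.0]]
contact_force: [-0.4, -0.1, -2.8]
grip_width: 0.0228
gripper_force: 59.5
```

>>> send_rows --series '[[1, [-0.22, -0.24, 0], 0], [1, [-0.45, -0.48, 0], 0], [1, [-0.68, -0.72, 0], 0], [1, [-0.88, -0.95, 0], 0], [1, [-0.88, -0.95, 0], 0], [1, [-0.88, -0.95, 0], 0]]'

```text
t: 11.1
position: [0.4668, -0.1866, 0.1595]
ee_rot: [[-0.775, 0.632, -0.002], [0.632, 0.775, 0.001], [0.002, -0.001, -1.0]]
contact_force: [-0.3, 0.8, -2.5]
grip_width: 0.0227
gripper_force: 59.6
```

```bash
python3 go.py .47 -.1845 .081 141.3
```

```text
t 11.10 p [ 0.4668 -0.1866  0.1595] yaw 140.8 open 0.0227 F [-0.3  0.8 -2.5] j [0.87 0.75]
shift [-0.013  0.037  0.785] twist -0.001
```

>>> send_rows --series '[[1, [-0.01, 0.03, 0.3], 0], [1, [-0.01, 0.03, 0.6], 0], [1, [-0.01, 0.03, 0.73], 0], [1, [-0.01, 0.03, 0.78], 0], [1, [-0.01, 0.03, 0.79], 0], [1, [-0.01, 0.03, 0.79], 0], [0.6, [-0.01, 0.03, 0.79], 0], [0.4, [-0.01, 0.03, 0.79], 0], [0.3, [-0.01, 0.03, 0.79], 0], [0.3, [-0.01, 0.03, 0.79], 0], [0.3, [0, 0, 0.7], 0], [0.3, [0, 0, 0.4], 0], [0.3, [0, 0, 0], 0], [0.3, [0, 0, 0], 0]]'

```text
t: 12.27
position: [0.4708, -0.1848, 0.167]
ee_rot: [[-0.778, 0.628, 0.007], [0.628, 0.778, -0.003], [-0.007, 0.002, -1.0]]
contact_force: [1.9, -0.5, 0.1]
grip_width: 0.0598
gripper_force: 0.0
```

>>> send_rows --series '[[0.3, [0.23, 0.23, 0], 0], [0.3, [0.46, 0.46, 0], 0], [0.3, [0.68, 0.68, 0], 0]]'

```text
t: 12.52
position: [0.4576, -0.0884, 0.1618]
ee_rot: [[-0.776, 0.63, 0.001], [0.63, 0.776, -0.0], [-0.001, 0.0, -1.0]]
contact_force: [0.1, -0.0, 0.4]
grip_width: 0.06
gripper_force: 0.0
```

>>> send_rows --series '[[0.3, [0.23, 0.23, 0], -0.02], [0.3, [0.46, 0.46, 0], -0.04], [0.3, [0.68, 0.68, 0], -0.06], [0.3, [0.68, 0.68, 0], -0.08], [0.3, [0.68, 0.68, 0], -0.094], [0.3, [0.68, 0.68, 0], -0.094], [0.3, [0.68, 0.68, 0], -0.094]]'

```text
t: 13.1
position: [0.4478, 0.0063, 0.1612]
ee_rot: [[-0.996, 0.093, 0.0], [0.093, 0.996, -0.0], [-0.0, -0.0, -1.0]]
contact_force: [-0.9, -0.1, -0.4]
grip_width: 0.0598
gripper_force: 0.0
```

```bash
python3 go.py .450 .007 .083 174.5
```

```text
t 13.10 p [0.4478 0.0063 0.1612] yaw 174.7 open 0.0598 F [-0.9 -0.1 -0.4] j [0.65 0.84]
shift [-0.021  0.009  0.782] twist 0.001
```

>>> send_rows --series '[[0.3, [-0.02, 0.01, 0.2], 0], [0.3, [-0.02, 0.01, 0.5], 0], [0.3, [-0.02, 0.01, 0.73], 0], [0.3, [-0.02, 0.01, 0.78], 0], [0.3, [-0.02, 0.01, 0.78], 0], [0.5, [-0.02, 0.01, 0.78], 0], [0.7, [-0.02, 0.01, 0.78], 0], [0.9, [-0.02, 0.01, 0.78], 0], [1, [-0.02, 0.01, 0.78], 0], [1, [-0.02, 0.01, 0.78], 0], [1, [-0.02, 0.01, 0.78], 0], [1, [-0.02, 0.01, 0.78], 0], [1, [-0.02, 0.01, 0.7], 0], [1, [-0.02, 0.01, 0.4], 0], [1, [-0.02, 0.01, -0.02], 0], [1, [-0.02, 0.01, -0.02], 0], [1, [-0.02, 0.01, -0.02], 0]]'

```text
t: 14.52
position: [0.4511, 0.0071, 0.1654]
ee_rot: [[-0.996, 0.09, 0.005], [0.09, 0.996, -0.001], [-0.005, -0.001, -1.0]]
contact_force: [-1.0, 0.4, -1.4]
grip_width: 0.0349
gripper_force: 60.7
```

```bash
python3 go.py .443 .195 .083 174.5
```

```text
t 14.52 p [0.4511 0.0071 0.1654] yaw 174.8 open 0.0349 F [-1.   0.4 -1.4] j [0.65 0.85]
shift [0.255 1.864 0.822] twist 0.001
```

>>> send_rows --series '[[1, [0.04, 0.3, 0], 0], [1, [0.08, 0.6, 0], 0], [1, [0.12, 0.94, 0], 0]]'

```text
t: 14.77
position: [0.4457, 0.1013, 0.1622]
ee_rot: [[-0.996, 0.093, -0.001], [0.093, 0.996, -0.001], [0.001, -0.001, -1.0]]
contact_force: [1.5, 0.8, -1.7]
grip_width: 0.0349
gripper_force: 60.7
```

>>> send_rows --series '[[1, [0.04, 0.3, 0], 0], [1, [0.08, 0.6, 0], 0], [1, [0.12, 0.93, 0], 0], [1, [0.12, 0.93, 0], 0], [1, [0.12, 0.93, 0], 0], [1, [0.12, 0.93, 0], 0]]'

```text
t: 15.27
position: [0.4421, 0.1952, 0.1621]
ee_rot: [[-0.996, 0.088, -0.002], [0.088, 0.996, -0.001], [0.001, -0.001, -1.0]]
contact_force: [-0.8, -0.5, -2.6]
grip_width: 0.0349
gripper_force: 60.8
```

```bash
python3 go.py .443 .195 .083 174.5
```

```text
t 15.27 p [0.4421 0.1952 0.1621] yaw 174.9 open 0.0349 F [-0.8 -0.5 -2.6] j [0.21 0.44]
shift [-0.011 -0.     0.791] twist 0.001
```

>>> send_rows --series '[[1, [-0.01, 0, 0.3], 0], [1, [-0.01, 0, 0.6], 0], [1, [-0.01, 0, 0.74], 0], [1, [-0.01, 0, 0.79], 0], [1, [-0.01, 0, 0.795], 0], [1, [-0.01, 0, 0.795], 0], [0.6, [-0.01, 0, 0.795], 0], [0.4, [-0.01, 0, 0.795], 0], [0.3, [-0.01, 0, 0.795], 0], [0.3, [-0.01, 0, 0.795], 0], [0.3, [0, 0, 0.7], 0], [0.3, [0, 0, 0.4], 0], [0.3, [0, 0, 0], 0], [0.3, [0, 0, 0], 0]]'

```text
t: 16.43
position: [0.4445, 0.1979, 0.1687]
ee_rot: [[-0.996, 0.088, 0.006], [0.088, 0.996, 0.003], [-0.006, 0.004, -1.0]]
contact_force: [1.0, 0.3, 0.7]
grip_width: 0.0601
gripper_force: 0.0
```

>>> send_rows --series '[[0.25, [-0.3, -0.1, 0], 0], [0.25, [-0.6, -0.2, 0], 0], [0.25, [-0.93, -0.27, 0], 0]]'

```text
t: 16.68
position: [0.5337, 0.1595, 0.164]
ee_rot: [[-0.996, 0.089, 0.001], [0.089, 0.996, -0.001], [-0.001, -0.001, -1.0]]
contact_force: [0.4, -0.3, -0.6]
grip_width: 0.0639
gripper_force: 0.0
```

>>> send_rows --series '[[0.25, [-0.3, -0.1, 0], 0], [0.25, [-0.6, -0.2, 0], 0], [0.25, [-0.93, -0.27, 0], 0], [0.25, [-0.93, -0.27, 0], 0], [0.25, [-0.93, -0.27, 0], 0], [0.25, [-0.93, -0.27, 0], 0]]'

```text
t: 17.18
position: [0.6223, 0.1258, 0.163]
ee_rot: [[-0.996, 0.089, -0.001], [0.089, 0.996, 0.001], [0.001, 0.001, -1.0]]
contact_force: [-0.5, 1.7, -1.2]
grip_width: 0.064
gripper_force: 0.0
```

```bash
python3 go.py .622 .1255 .083 174.5
```

```text
t 17.18 p [0.6223 0.1258 0.163 ] yaw 174.9 open 0.0640 F [-0.5  1.7 -1.2] j [0.28 0.72]
shift [ 0.002 -0.004  0.8  ] twist 0.001
```

>>> send_rows --series '[[0.25, [0, 0, 0.2], 0], [0.25, [0, 0, 0.5], 0], [0.25, [0, 0, 0.74], 0], [0.25, [0, 0, 0.8], 0], [0.25, [0, 0, 0.8], 0], [0.4, [0, 0, 0.8], 0], [0.6, [0, 0, 0.8], 0], [0.8, [0, 0, 0.8], 0], [1, [0, 0, 0.8], 0], [1, [0, 0, 0.8], 0], [1, [0, 0, 0.8], 0], [1, [0, 0, 0.8], 0], [1, [0, 0, 0.7], 0], [1, [0, 0, 0.4], 0], [1, [0, 0, 0], 0], [1, [0, 0, 0], 0], [1, [0, 0, 0], 0]]'

```text
t: 18.6
position: [0.6245, 0.126, 0.1666]
ee_rot: [[-0.996, 0.089, 0.006], [0.089, 0.996, 0.001], [-0.005, 0.001, -1.0]]
contact_force: [1.2, -0.1, -2.5]
grip_width: 0.0406
gripper_force: 60.7
```

```bash
python3 go.py .455 .004 .083 174.5; python3 - <<'E'
from h import *
s=snapshot('side');t=snapshot('top')
a=[cv2.resize(i[y-90:y+90,x-120:x+120],(400,300),interpolation=cv2.INTER_CUBIC) for i,x,y in((s,320,210),(t,340,230))]
cv2.imwrite('pics/g3.png',np.hstack(a)[:,:,::-1])
E
```

```text
t 18.60 p [0.6245 0.126  0.1666] yaw 174.9 open 0.0406 F [ 1.2 -0.1 -2.5] j [0.28 0.72]
shift [ 1.583 -1.368  0.825] twist 0.001
```

View pics/g3.png

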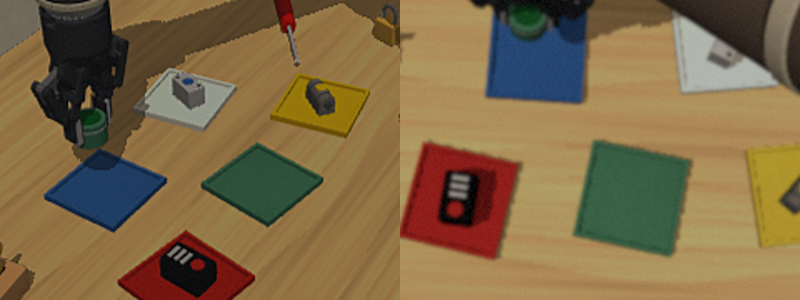

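The tin is held level, the lock is upright mid-red, the hinge is upright in yellow, and the latch is in white. I carry the tin to green.

>>> send_rows --series '[[1, [0.26, -0.22, 0], 0], [1, [0.52, -0.45, 0], 0], [1, [0.78, -0.68, 0], 0]]'

```text
t: 18.95
position: [0.5374, 0.0642, 0.1614]
ee_rot: [[-0.996, 0.088, -0.003], [0.088, 0.996, 0.0], [0.003, -0.0, -1.0]]
contact_force: [-0.8, -1.1, -0.3]
grip_width: 0.0403
gripper_force: 60.9
```

>>> send_rows --series '[[1, [0.26, -0.22, 0], 0], [1, [0.52, -0.45, 0], 0], [1, [0.78, -0.68, 0], 0], [1, [0.78, -0.68, 0], 0], [1, [0.78, -0.68, 0], 0], [1, [0.78, -0.68, 0], 0]]'

```text
t: 19.45
position: [0.4558, 0.0037, 0.1627]
ee_rot: [[-0.996, 0.09, -0.0], [0.09, 0.996, 0.0], [0.0, 0.0, -1.0]]
contact_force: [0.8, -0.1, -0.8]
grip_width: 0.0407
gripper_force: 60.9
```

```bash
python3 go.py .455 .004 .083 174.5; python3 - <<'E'
from h import *
s=cv2.imread('pics/t1.png')[:,:,::-1].copy()
a,c,n=blob(s,(100,100,40),(125,255,255),(418,162),8);print(a,n,ray('top',a,.035))
E
```

```text
t 19.45 p [0.4558 0.0037 0.1627] yaw 174.8 open 0.0407 F [ 0.8 -0.1 -0.8] j [0.65 0.85]
shift [0.008 0.002 0.797] twist 0.001
[417.4516129  162.58064516] 31 [ 0.63590196 -0.09894097]
```

>>> send_rows --series '[[1, [0, 0, 0.3], 0], [1, [0, 0, 0.6], 0], [1, [0, 0, 0.74], 0], [1, [0, 0, 0.79], 0], [1, [0, 0, 0.795], 0], [1, [0, 0, 0.795], 0], [0.6, [0, 0, 0.795], 0], [0.4, [0, 0, 0.795], 0], [0.25, [0, 0, 0.795], 0], [0.25, [0, 0, 0.795], 0], [0.25, [0, 0, 0.7], 0], [0.25, [0, 0, 0.4], 0], [0.3, [0, 0, 0], 0], [0.3, [0, 0, 0], 0]]'

```text
t: 20.62
position: [0.4583, 0.0053, 0.1684]
ee_rot: [[-0.996, 0.088, 0.007], [0.088, 0.996, 0.001], [-0.007, 0.001, -1.0]]
contact_force: [1.8, 0.5, 0.3]
grip_width: 0.0598
gripper_force: 0.0
```

>>> send_rows --series '[[0.3, [-0.3, -0.14, 0], 0], [0.3, [-0.6, -0.28, 0], 0], [0.3, [-0.94, -0.42, 0], 0]]'

```text
t: 20.87
position: [0.5463, -0.0471, 0.1641]
ee_rot: [[-0.996, 0.088, 0.001], [0.088, 0.996, -0.001], [-0.001, -0.001, -1.0]]
contact_force: [0.8, 0.1, 0.8]
grip_width: 0.0593
gripper_force: 0.0
```

>>> send_rows --series '[[0.3, [-0.3, -0.14, 0], 0.02], [0.3, [-0.6, -0.28, 0], 0.04], [0.3, [-0.94, -0.42, 0], 0.052], [0.3, [-0.94, -0.42, 0], 0.052], [0.3, [-0.94, -0.42, 0], 0.052], [0.3, [-0.94, -0.42, 0], 0.052]]'

```text
t: 21.37
position: [0.635, -0.0957, 0.163]
ee_rot: [[-0.915, 0.403, -0.001], [0.403, 0.915, 0.001], [0.001, 0.001, -1.0]]
contact_force: [-0.9, 0.8, 0.4]
grip_width: 0.0603
gripper_force: 0.0
```

```bash
python3 go.py .6365 -.097 .083 156
```

```text
t 21.37 p [ 0.635  -0.0957  0.163 ] yaw 156.2 open 0.0603 F [-0.9  0.8  0.4] j [0.59 0.79]
shift [-0.02  -0.006  0.8  ] twist 0.001
```

>>> send_rows --series '[[0.3, [-0.01, 0, 0.2], 0], [0.3, [-0.01, 0, 0.5], 0], [0.3, [-0.01, 0, 0.74], 0], [0.3, [-0.01, 0, 0.8], 0], [0.3, [-0.01, 0, 0.8], 0], [0.5, [-0.01, 0, 0.8], 0], [0.7, [-0.01, 0, 0.8], 0], [0.9, [-0.01, 0, 0.8], 0], [1, [-0.01, 0, 0.8], 0], [1, [-0.01, 0, 0.8], 0], [1, [-0.01, 0, 0.8], 0], [1, [-0.01, 0, 0.8], 0], [1, [-0.01, 0, 0.8], 0], [1, [-0.01, 0, 0.7], 0], [1, [-0.01, 0, 0.4], 0], [1, [-0.01, 0, 0], 0], [1, [-0.01, 0, 0], 0], [1, [-0.01, 0, 0], 0]]'

```text
t: 22.87
position: [0.6377, -0.0968, 0.1664]
ee_rot: [[-0.915, 0.404, 0.005], [0.404, 0.915, -0.001], [-0.005, 0.001, -1.0]]
contact_force: [-0.7, -0.4, -2.3]
grip_width: 0.025
gripper_force: 59.3
```

```bash
python3 go.py .617 .118 .083 156
```

```text
t 22.87 p [ 0.6377 -0.0968  0.1664] yaw 156.2 open 0.0250 F [-0.7 -0.4 -2.3] j [0.59 0.79]
shift [1.062 1.88  0.831] twist 0.000
```

>>> send_rows --series '[[1, [0.17, 0.31, 0], 0], [1, [0.35, 0.62, 0], 0], [1, [0.52, 0.94, 0], 0]]'

```text
t: 23.12
position: [0.6256, 0.0099, 0.1619]
ee_rot: [[-0.914, 0.406, -0.002], [0.406, 0.914, -0.001], [0.001, -0.001, -1.0]]
contact_force: [0.8, 0.4, -2.3]
grip_width: 0.025
gripper_force: 59.3
```

>>> send_rows --series '[[1, [0.17, 0.31, 0], 0], [1, [0.35, 0.62, 0], 0], [1, [0.52, 0.94, 0], 0], [1, [0.52, 0.94, 0], 0], [1, [0.52, 0.94, 0], 0], [1, [0.52, 0.94, 0], 0]]'

```text
t: 23.62
position: [0.6167, 0.1165, 0.162]
ee_rot: [[-0.915, 0.404, -0.002], [0.404, 0.915, -0.001], [0.001, -0.002, -1.0]]
contact_force: [0.5, -0.7, -2.9]
grip_width: 0.0247
gripper_force: 59.4
```

```bash
python3 go.py .617 .118 .083 156
```

```text
t 23.62 p [0.6167 0.1165 0.162 ] yaw 156.2 open 0.0247 F [ 0.5 -0.7 -2.9] j [0.26 0.44]
shift [0.002 0.016 0.79 ] twist 0.001
```

>>> send_rows --series '[[1, [0, 0.015, 0.3], 0], [1, [0, 0.015, 0.6], 0], [1, [0, 0.015, 0.74], 0], [1, [0, 0.015, 0.79], 0], [1, [0, 0.015, 0.795], 0], [1, [0, 0.015, 0.795], 0], [0.6, [0, 0.015, 0.795], 0], [0.4, [0, 0.015, 0.795], 0], [0.3, [0, 0.015, 0.795], 0], [0.3, [0, 0.015, 0.795], 0], [0.3, [0, 0.015, 0.7], 0], [0.3, [0, 0.015, 0.4], 0], [0.3, [0, 0.015, 0], 0], [0.3, [0, 0.015, 0], 0]]'

```text
t: 24.78
position: [0.6206, 0.1204, 0.1705]
ee_rot: [[-0.915, 0.404, 0.009], [0.404, 0.915, 0.003], [-0.007, 0.006, -1.0]]
contact_force: [2.0, 1.6, 0.1]
grip_width: 0.0598
gripper_force: 0.0
```

>>> send_rows --series '[[0.3, [-0.13, -0.3, -0.3], 0], [0.3, [-0.26, -0.6, -0.6], 0], [0.3, [-0.4, -0.9, -1], 0], [0.3, [-0.4, -0.9, -1], 0]]'

```text
t: 25.12
position: [0.6195, 0.0157, 0.2674]
ee_rot: [[-0.913, 0.408, 0.005], [0.408, 0.913, -0.002], [-0.006, 0.0, -1.0]]
contact_force: [1.8, -0.4, 0.0]
grip_width: 0.0597
gripper_force: 0.0
```

>>> send_rows --series '[[0.3, [-0.13, -0.3, 0], 0], [0.3, [-0.26, -0.6, 0], 0], [0.3, [-0.4, -0.9, 0], 0]]'

```text
t: 25.37
position: [0.6181, -0.079, 0.2639]
ee_rot: [[-0.915, 0.403, 0.001], [0.403, 0.915, -0.0], [-0.001, 0.0, -1.0]]
contact_force: [1.5, 0.3, -0.8]
grip_width: 0.0598
gripper_force: 0.0
```

>>> send_rows --series '[[0.3, [-0.03, -0.3, 0], 0], [0.3, [-0.06, -0.6, 0], 0], [0.3, [-0.1, -0.9, 0], 0]]'

```text
t: 25.62
position: [0.5904, -0.1656, 0.2631]
ee_rot: [[-0.915, 0.403, 0.0], [0.403, 0.915, 0.0], [-0.0, 0.0, -1.0]]
contact_force: [-0.3, 0.6, 0.2]
grip_width: 0.0596
gripper_force: 0.0
```

>>> send_rows --series '[[0.3, [-0.03, -0.3, 0], 0], [0.3, [-0.06, -0.6, 0], 0], [0.3, [-0.1, -0.9, 0], 0]]'

```text
t: 25.87
position: [0.5632, -0.252, 0.2633]
ee_rot: [[-0.915, 0.403, 0.0], [0.403, 0.915, 0.0], [-0.0, 0.0, -1.0]]
contact_force: [-0.1, -0.7, 0.6]
grip_width: 0.0599
gripper_force: 0.0
```

>>> send_rows --series '[[0.3, [-0.03, -0.3, 0], 0], [0.3, [-0.06, -0.6, 0], 0], [0.3, [-0.1, -0.9, 0], 0], [0.3, [-0.1, -0.9, 0], 0], [0.3, [-0.1, -0.9, 0], 0], [0.3, [-0.1, -0.9, 0], 0]]'

```text
t: 26.37
position: [0.5368, -0.3368, 0.2631]
ee_rot: [[-0.915, 0.404, 0.001], [0.404, 0.915, 0.001], [-0.0, 0.001, -1.0]]
contact_force: [0.8, 0.6, 1.1]
grip_width: 0.0599
gripper_force: 0.0
```

```bash
python3 - <<'E'
from h import *
t=snapshot('top');s=snapshot('side');np.savez('f.npz',t=t,s=s)
cv2.imwrite('pics/fin.png',np.hstack([cv2.resize(i,(400,300),interpolation=cv2.INTER_CUBIC) for i in(t[100:330,190:510],s[140:340,200:460])])[:,:,::-1])
E
```

```text
(no output)
```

View pics/fin.png

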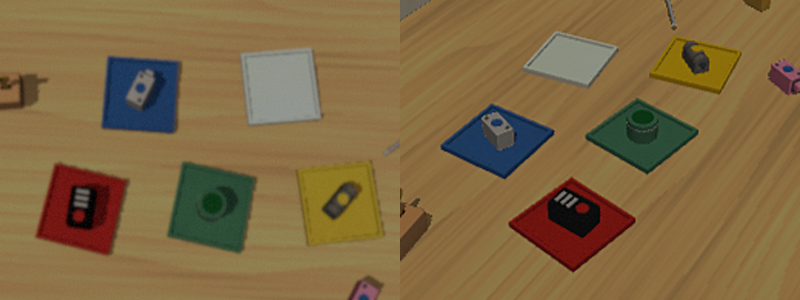

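All four parts stand upright in their own trays and white is empty. One last numeric check of centring.

```bash
python3 - <<'E'
from h import *
t=np.load('f.npz')['t']
T={'latch':(.617,.1165),'hinge':(.471,-.186),'lock':(.4435,.1935),'tin':(.456,.0025)}
for k,lo,hi,g,r,z in(('latch',(100,100,50),(125,255,255),(302,168),5,.035),('hinge',(20,120,80),(32,255,255),(464,252),5,.035),('tin',(50,200,20),(75,255,120),(360,256),12,.037)):
    a,_,n=blob(t,lo,hi,g,r);p=ray('top',a,z);print(k,a,n,p.round(4),'off mm',((p-T[k])*1000).round(1))
_,c,n=blob(t,(0,0,0),(180,255,32),(255,258),20);rc=cv2.minAreaRect(np.array([ray('top',p[0],.03) for p in cv2.convexHull(c)],np.float32)*1000);print('lock',n,rc,np.array(rc[0])-np.array(T['lock'])*1000)
E
```

```text
latch [301.91176471 167.20588235] 34 [0.6161 0.1157] off mm [-0.9 -0.8]
hinge [463.93333333 252.06666667] 75 [ 0.4704 -0.1832] off mm [-0.6  2.8]
tin [359.64285714 255.32142857] 56 [0.4547 0.0036] off mm [-1.3  1.1]
lock 309 ((440.89849853515625, 190.57852172851562), (35.84317398071289, 55.64010238647461), 84.49922180175781) [-2.60150146 -2.92147827]
```

All offsets are under 5 mm.

```bash
python3 -c "
from cell import job;print(job.finish_job())"
```

```text
the job is handed in; nothing more can be done
None
```

I handed the job in with all four parts upright and within about 4 mm of the centres of their own trays, the white tray empty and the key stand untouched, after about 26 s of the 128 s; no verdict was shown.

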